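Find the rocking top cover and press it home

TASK

Four cameras stand in the two bays with their black top covers laid on, and one cover has not snapped down. With the fingertips, without pinching or lifting anything, press on the ends of the covers in turn until you find the one that rocks, then press it straight down over its flash shoe until it sits fully home all round, without leaning on any cover hard enough to bend it. Finish while holding: leave the fingertips pressing on that same cover, so that its screws can be put in, with the other covers still seated and the loose parts and tools around left where they were.

Things in the scene. Friction and masses are not known exactly. Their poses are not given: they have to be found in the camera images.
- cover_1: Black enamel top cover, the near one in the left bay (left = +y, near = towards the robot). All four alike: shell 128 mm long (own y), 34 mm deep (own x), 18 mm high, 48 to 78 g, loose, 1.5 mm sideways play. Origin: middle of the underside, z up; deck 18 mm above it. Seated, its rim rests all round on the fixed camera and the origin is 60 mm above the desk. One of the four, not always the same, is not seated.
- cover_2: Black enamel top cover, the far one in the left bay (left = +y, near = towards the robot). All four alike: shell 128 mm long (own y), 34 mm deep (own x), 18 mm high, 48 to 78 g, loose, 1.5 mm sideways play. Origin: middle of the underside, z up; deck 18 mm above it. Seated, its rim rests all round on the fixed camera and the origin is 60 mm above the desk. One of the four, not always the same, is not seated.
- cover_3: Black enamel top cover, the near one in the right bay (left = +y, near = towards the robot). All four alike: shell 128 mm long (own y), 34 mm deep (own x), 18 mm high, 48 to 78 g, loose, 1.5 mm sideways play. Origin: middle of the underside, z up; deck 18 mm above it. Seated, its rim rests all round on the fixed camera and the origin is 60 mm above the desk. One of the four, not always the same, is not seated.
- cover_4: Black enamel top cover, the far one in the right bay (left = +y, near = towards the robot). All four alike: shell 128 mm long (own y), 34 mm deep (own x), 18 mm high, 48 to 78 g, loose, 1.5 mm sideways play. Origin: middle of the underside, z up; deck 18 mm above it. Seated, its rim rests all round on the fixed camera and the origin is 60 mm above the desk. One of the four, not always the same, is not seated.
- shoe_1 (a point): Middle of the top of the silver flash shoe (19 x 20 mm, 4 mm above the deck) in the middle of cover 1. If this is the unseated one, it lies level, 3.5 mm proud, on an 18 mm wide stud: a light push on an end see-saws it 3 to 4 degrees (pushed 40 mm from the middle, the deck stops about 1.7 mm above its seated height); 12 N straight down on the shoe slides the stud into its clip, where it stays.
- shoe_2 (a point): Middle of the top of the silver flash shoe (19 x 20 mm, 4 mm above the deck) in the middle of cover 2. If this is the unseated one, it lies level, 3.5 mm proud, on an 18 mm wide stud: a light push on an end see-saws it 3 to 4 degrees (pushed 40 mm from the middle, the deck stops about 1.7 mm above its seated height); 12 N straight down on the shoe slides the stud into its clip, where it stays.
- shoe_3 (a point): Middle of the top of the silver flash shoe (19 x 20 mm, 4 mm above the deck) in the middle of cover 3. If this is the unseated one, it lies level, 3.5 mm proud, on an 18 mm wide stud: a light push on an end see-saws it 3 to 4 degrees (pushed 40 mm from the middle, the deck stops about 1.7 mm above its seated height); 12 N straight down on the shoe slides the stud into its clip, where it stays.
- shoe_4 (a point): Middle of the top of the silver flash shoe (19 x 20 mm, 4 mm above the deck) in the middle of cover 4. If this is the unseated one, it lies level, 3.5 mm proud, on an 18 mm wide stud: a light push on an end see-saws it 3 to 4 degrees (pushed 40 mm from the middle, the deck stops about 1.7 mm above its seated height); 12 N straight down on the shoe slides the stud into its clip, where it stays.
- spring_housing: Bystander: round stepped copper shutter spring housing, 32 mm across, 19 mm high, loose in the left bay. Origin: middle of its underside.
- mirror_guard: Bystander: clear acrylic mirror guard, 36 x 50 mm plate with a 16 mm high flange, loose in the right bay. Origin: middle of its underside.
- shoe_cover: Bystander: spare silver flash shoe cover, 19 x 20 x 6 mm, loose in the right bay. Origin: middle of its underside.
- screwdriver: Bystander: screwdriver with a wooden handle, 150 mm, lying left of the bays. Origin: middle of its underside.
- blower: Bystander: rubber dust blower standing on its bulb, 58 mm across, 95 mm high, right of the bays. Origin: middle of its underside.
- parts_tin: Bystander: round aluminium parts tin, 54 mm across, 22 mm high, left of the bays. Origin: middle of its underside.
- lens: Bystander: dark lens standing on its mount, 60 mm across, 36 mm high, right of the bays. Origin: middle of its underside.
- tweezers: Bystander: steel tweezers lying flat, 120 mm, right of the bays. Origin: middle of its underside.
- bays: Two parts bays side by side, low fixed bamboo rails 12 mm high, 370 mm (x) by 520 mm (y) overall, split down the middle (y = 0) by a steel partition 34 mm high with a tiny hinged gate (posts 44 mm). Origin: centre, on the desk. Each bay holds two cameras in cradles, total height 82 mm, one behind the other.
Not all that is in view belongs to the job. What is shaped like the cover_1 but green or red is not meant.

How it is judged:
By the outcome, as a careful person would: the job done as asked, in the order asked, and still so for the second after the job is handed in, while the arm keeps its last pose, push and grip.
It also fails if it takes over 54 s, if anything falls off the work surface, if the arm or the gripper's body presses on something with over 40 N, if the wrist force passes 120 N, or if a joint passes its speed limit or range.

ROBOT

A 6-joint arm with a two-finger parallel gripper is mounted at the origin on the work surface. World frame = base frame: x ahead of the robot, y to its left, z up, the work surface at z = 0. Lengths are in mm, angles in rad, forces in N, time in s.
With the tool pointing down it reaches from about 275 to 750 mm from the base axis. Payload 10.2 kg.
Tool frame: the origin (TCP) lies between the finger pads; the fingertips stand 22 mm ahead of it and the grasp point (between the pads) lies 3 mm ahead of it; z points along the fingers, x is the direction in which the jaws open and shut, and the axes are right-handed (so a half turn about z gives the same grasp; the last joint's range is limited). The gripper opens to 85 mm and grips with 20 to 120 N. Pads are 22 mm wide; open, the fingers measure 114 mm over their backs; the gripper's body (76 mm by 85 mm) begins 54 mm behind the grasp point. The pads swing forward as they close: fully open they stand 13 mm farther back than shut.
Start: joints at [-1.451, 0.313, 1.498, -0, 1.331, -0.223], TCP at [176.453, -494.465, 253.294] pointing down, gripper open.
Joint ranges: [-2.94, 2.94], [-0.97, 2.17], [0.19, 2.56], [-1.23, 4.37], [0.02, 3.11], [-2.88, 2.88]. Speed limits (rad/s): [2.39, 2.39, 3.01, 3.14, 3.14, 3.14].

INTERFACE

Orientations are given as [roll, pitch, yaw] about the fixed x, y, z axes, in that order (R = Rz(yaw) Ry(pitch) Rx(roll)).
In Python, from rig import r gives the robot as it stands. The module is installed in compiled form; this text tells all that it offers.
- The arm moves only by the tool move_arm, never from a script. Its arguments are lists of equal length, an entry for each row: "dp": the shift along the tool's x, y, z in cm, a list of three; "spin": the turn about the tool's z in degrees; "hand": the opening, from 0 (shut) to 1 (fully open). In form: {"dp": [[dx, dy, dz], ...], "spin": [spin, ...], "hand": [hand, ...]}. A call has exactly 5 rows; each row is the pose to reach, as a shift and turn from the pose commanded when the call began, along the tool's axes at that moment; what a row does not reach only later rows make up. A row lasts 1/8 s, in which the tool goes at most 62.5 mm and 10.7 degrees, less where a joint would pass 70% of its speed; a pose out of reach is approached as far as the arm can. A call with a gripper value outside its range is refused whole. The fingers move at their own pace and stop on an object; the grip force is fixed at half the most. Time passes only in rows, so rows that repeat a pose let the fingers close, or fill a call up. It gives the time, the measured TCP pose, the force and the opening at its end, in the units of the state.
- r.get_state(): the state, without advancing time (a new reading comes with each control period).
- r.camera(name): name is "scene" or "top" or "wrist"; returns a dict with "color" (400x640x3 uint8, red, green, blue), "vfov" (degrees; the focal length in pixels is half the picture's height over the tangent of half this angle, whatever the lens; pixels are square), "cx", "cy" (the principal point, pixels), "eye" and "attitude" of the camera in the world; the wrist camera has in their place "T_tool_cam" (4x4, takes a point from camera to tool coordinates, whose origin is the TCP and whose axes are the tool frame's). Camera axes: x right, y down, z forward; pixel columns grow to the right and rows downward; lengths in mm; the calibration is good to about 2 mm. A picture is of the moment at which its call begins: read the wrist's pose just before it. There is no depth.
- r.hand_in(): hands the job in, once; it reports no verdict.
Trained networks look in a picture, given as the dict that the camera call returned (one of the last four; its "shot" number tells which), for a name from the list of things; names that differ only in an ending like _2 or _b are one class to them, and where a whole thing is asked for, a point or a joint stands for the part that bears it (a point fixed in the world has none). Each returns a list of dicts, best first, with "p" (0 to 1); they miss things now and then, are a little off and sometimes report something else, mostly with a low value. They report only what shows in the picture. A call takes as long as a camera call. They do not tell look-alikes from the thing itself.
- r.spot_in(label, picture): "position" ([column, row] in pixels, amid what is visible of it).
- r.outline_of(label, picture): "mask" (400x640 bool, what is visible of it) and "position" ([column, row] in pixels, amid what is visible of it).
- r.spot_point(label, picture): "position" ([column, row] in pixels: a listed point, or the origin of a listed thing).
The state is a dict: "time_s": time; "joint_pos": joint angles; "joint_velocities": joint speeds; "tau": joint torques, N m; "ee_pos": TCP position; "ee_rot": TCP orientation; "contact_force": force on the tool from outside, world axes, zero at the start; "wrist_torque": the same for the moment, N m; "width": opening from 0.0 (shut) to 1.0 (fully open).
Only numpy, scipy, OpenCV 4.12 (cv2) and the standard library are available. Lean on these libraries where they do the work, as an engineer would, in place of code of your own. Each camera call takes 0.05 s, during which the arm holds its last target.

## Working session

There is one attempt and no reset: what is moved stays moved. The work goes in short steps, Python scripts to look and compute and a tool call to move; the robot and the scene stay as the last step left them, time stands still between calls to the robot, and variables do not carry over. Pictures are saved under pics/ and viewed, and the job is handed in when it is done.

Besides the shell and the picture viewer there is one more tool, called after "Emit:" as name([rows], argument=value, ...), one row to a line, values as JSON. move_arm: Moves the arm, as the interface text tells. Its arguments: {"type":"object","properties":{"dp":{"type":"array"},"spin":{"type":"array"},"hand":{"type":"array"}},"required":["dp","spin","hand"]}

```bash
mkdir -p pics; cat > h.py <<'E'
import numpy as np, cv2
from rig import r
from scipy.spatial.transform import Rotation as R
def save(c,n): cv2.imwrite('pics/'+n+'.png',c['color'][:,:,::-1])
E
python3 - <<'E'
from h import *
s=r.get_state(); print(s)
for n in ['scene','top']:
    c=r.camera(n); save(c,n+'0'); print({k:v for k,v in c.items() if k!='color'})
    for l in ['shoe_1','cover_1']:
        print(l,[(np.round(d['position'],1).tolist(),round(d['p'],2)) for d in r.spot_point(l,c)])
E
```

```text
{'time_s': 0.0, 'joint_pos': array([-1.45143023e+00,  3.13464958e-01,  1.49844907e+00, -2.99915546e-05,
        1.33099912e+00, -2.23423767e-01]), 'joint_velocities': array([ 0.00014444,  0.00100397,  0.00096875,  0.00187266, -0.00125811,
       -0.00044631]), 'tau': array([-6.53936877e-04, -4.12263465e+01, -2.59744692e+01, -1.91363843e-04,
        4.19836171e-03,  1.53812050e-05]), 'ee_pos': array([ 176.40251755, -494.22814964,  252.72289038]), 'ee_rot': array([-3.14132847e+00,  1.29413324e-03, -1.22799915e+00]), 'contact_force': array([-0.34100065,  0.58511342, -0.72144238]), 'wrist_torque': array([-0.02641335,  0.00339424,  0.03276917]), 'width': 1.0029494528216287}
{'vfov': 47.55836038895232, 'cx': 317.9271521210271, 'cy': 197.71352834560193, 'eye': array([1229.63861683,  632.99664982, 1137.20231285]), 'attitude': array([-2.40193928, -0.01903578,  2.20414151]), 'shot': 1}
shoe_1 [([318.8, 245.4], 0.96), ([336.9, 210.1], 0.88), ([278.5, 178.3], 0.87), ([420.1, 210.5], 0.7), ([476.6, 284.6], 0.68)]
cover_1 [([316.7, 252.5], 0.94), ([415.4, 215.9], 0.88), ([240.1, 215.0], 0.7), ([472.9, 287.0], 0.7), ([276.1, 182.8], 0.64), ([338.7, 213.5], 0.61), ([169.4, 176.3], 0.52)]
{'vfov': 51.45692227671927, 'cx': 319.4946417600369, 'cy': 193.67743556559844, 'eye': array([ 265.57532875,   85.1340812 , 1321.88401164]), 'attitude': array([-2.98443654, -0.00843426, -1.59146358]), 'shot': 2}
shoe_1 [([150.3, 220.5], 0.98), ([289.0, 205.8], 0.95), ([278.7, 154.3], 0.94), ([366.8, 140.4], 0.91), ([367.8, 195.7], 0.72), ([228.5, 271.6], 0.69)]
cover_1 [([290.1, 203.3], 0.96), ([370.5, 143.0], 0.92), ([232.6, 264.8], 0.85), ([370.4, 191.6], 0.84), ([279.2, 152.6], 0.7), ([149.3, 225.0], 0.56)]
```

View pics/scene0.png

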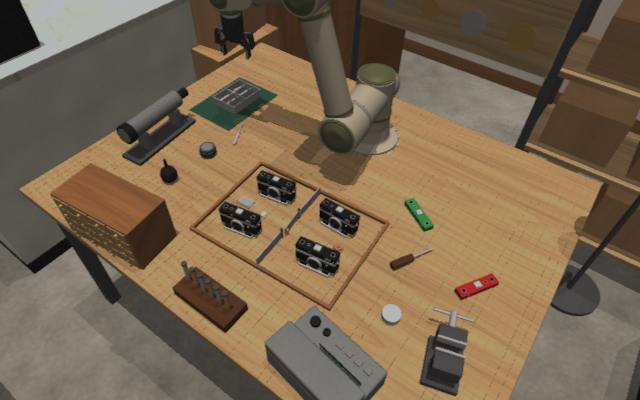

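View pics/top0.png

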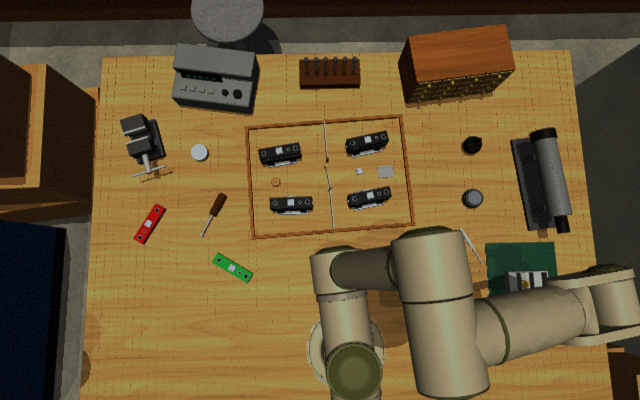

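The four black covers sit in the bays: top picture (290,204) = cover_1, (279,153) = cover_2, (369,194) = cover_3, (368,141) = cover_4. The things that could be mistaken for one are green (232,268) and red (149,224), both outside the bays, and the spare silver shoe at (360,171). I'll triangulate next.

```bash
cat >> h.py <<'E'
def ray(c,uv,pose=None):
    f=200/np.tan(np.radians(c['vfov']/2))
    d=np.array([(uv[0]-c['cx'])/f,(uv[1]-c['cy'])/f,1.])
    if 'eye' in c: Rm=R.from_euler('xyz',c['attitude']).as_matrix(); o=np.array(c['eye'])
    else:
        T=np.eye(4);T[:3,:3]=R.from_euler('xyz',pose['ee_rot']).as_matrix();T[:3,3]=pose['ee_pos']; T=T@c['T_tool_cam'];Rm=T[:3,:3];o=T[:3,3]
    d=Rm@d; return o,d/np.linalg.norm(d)
def tri(rays):
    A=np.zeros((3,3));b=np.zeros(3)
    for o,d in rays: P=np.eye(3)-np.outer(d,d);A+=P;b+=P@o
    x=np.linalg.solve(A,b); return x,[np.linalg.norm(np.cross(x-o,d)) for o,d in rays]
def atz(rr,z): o,d=rr; return o+d*(z-o[2])/d[2]
E
python3 - <<'E'
from h import *
s=r.camera('scene');t=r.camera('top')
S={1:(336.9,210.1),2:(318.8,245.4),3:(278.5,178.3),4:None}
T={1:(289,205.8),2:(278.7,154.3),3:(367.8,195.7),4:(366.8,140.4)}
for k in T:
    print(k,atz(ray(t,T[k]),82).round(1), [(x.round(1),np.round(e,1)) for x,e in [tri([ray(t,T[k]),ray(s,S[k])])]] if S[k] else '')
print([(np.round(d['position'],1).tolist(),round(d['p'],2)) for d in r.spot_point('shoe_1',s)])
for i,d in enumerate(r.outline_of('cover_1',t)):
    m=d['mask'].astype(np.uint8); ys,xs=np.nonzero(m)
    print(np.round(d['position']),round(d['p'],2),cv2.minAreaRect(np.c_[xs,ys].astype(np.float32)))
im=cv2.resize(t['color'][110:245,240:420],None,fx=4.4,fy=4.4,interpolation=cv2.INTER_CUBIC); cv2.imwrite('pics/crop1.png',im[:,:,::-1])
w=r.camera('wrist');save(w,'w0');print(w['T_tool_cam'].round(2),w['vfov'])
E
```

```text
1 [426.7 163.1  82. ] [(array([432.8, 156.9,  67.5]), array([8.4, 8.4]))]
2 [586.5 193.2  82. ] [(array([587.8, 191.9,  80.6]), array([1.7, 1.7]))]
3 [452.8 -75.4  82. ] [(array([451.9, -74.2,  83.5]), array([1.1, 1.1]))]
4 [625.7 -79.   82. ] 
[([335.7, 207.9], 0.98), ([418.6, 211.0], 0.97), ([315.3, 245.6], 0.91), ([478.6, 284.9], 0.91), ([242.5, 209.2], 0.85), ([274.6, 179.6], 0.83)]
[370. 141.] 0.94 ((366.90435791015625, 139.75990295410156), (12.830751419067383, 41.976097106933594), 77.73522186279297)
[151. 225.] 0.81 ((149.1893310546875, 223.61720275878906), (12.308599472045898, 41.986900329589844), 31.75948143005371)
[292. 202.] 0.74 ((290.63372802734375, 202.93907165527344), (12.418776512145996, 41.4532585144043), 86.05481719970703)
[277. 153.] 0.69 ((279.273193359375, 151.4414520263672), (12.432061195373535, 40.43912124633789), 77.90524291992188)
[233. 269.] 0.67 ((232.28460693359375, 267.3769226074219), (42.29583740234375, 13.023646354675293), 29.744882583618164)
[369. 198.] 0.63 ((369.4371032714844, 194.9981231689453), (12.455475807189941, 43.166770935058594), 77.6609115600586)
[[   1.     -0.     -0.      0.19]
 [   0.      0.95    0.3   -75.94]
 [   0.     -0.3     0.95 -119.86]
 [   0.      0.      0.      1.  ]] 70.35099425851637
```

View pics/crop1.png

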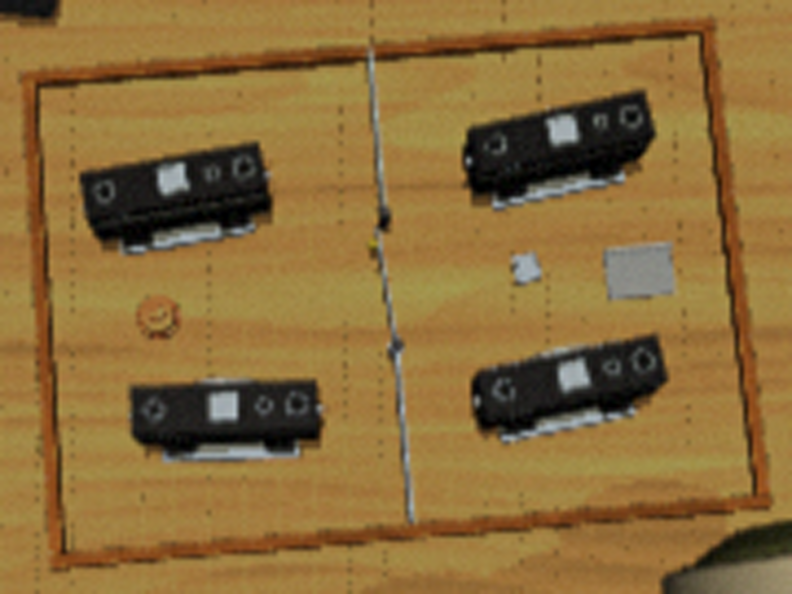

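Emit:
move_arm([
  [-41.3,-49.1,0],
  [-41.3,-49.1,0],
  [-41.3,-49.1,0],
  [-41.3,-49.1,0],
  [-41.3,-49.1,0],
], spin=[-70,-70,-70,-70,-70], hand=[0,0,0,0,0])

```text
time_s: 1.18
ee_pos: [334.7, -222.9, 253.5]
ee_rot: [3.141, -0.001, -0.285]
contact_force: [0.4, -0.9, 0.6]
width: 0.001
```

Emit:
move_arm([
  [7.9,-31.8,0],
  [7.9,-31.8,0],
  [7.9,-31.8,0],
  [7.9,-31.8,0],
  [7.9,-31.8,0],
], spin=[-16.5,-16.5,-16.5,-16.5,-16.5], hand=[0,0,0,0,0])

```text
time_s: 1.8
ee_pos: [493.9, 46.4, 253.5]
ee_rot: [3.141, -0.001, -0.002]
contact_force: [0.5, -1.2, 0.4]
width: -0.001
```

```bash
python3 - <<'E'
from h import *
p=r.get_state();c=r.camera('wrist');save(c,'w1');print(p['ee_pos'],p['ee_rot'])
for l in ['shoe_1','cover_1']:
    for d in r.spot_point(l,c):
        print(l,np.round(d['position'],1),round(d['p'],2),atz(ray(c,d['position'],p),82 if l[0]=='s' else 60).round(1))
for d in r.outline_of('cover_1',c):
    m=d['mask'].astype(np.uint8); ys,xs=np.nonzero(m);print(np.round(d['position']),round(d['p'],2),cv2.minAreaRect(np.c_[xs,ys].astype(np.float32)))
E
```

```text
[493.93923556  46.43520716 253.50305567] [ 3.14137772e+00 -6.71935335e-04 -2.28543696e-03]
shoe_1 [442.4 291.3] 0.8 [636.  -81.2  82. ]
shoe_1 [264.5  72. ] 0.66 [439.1 159.3  82. ]
shoe_1 [292.1 291.7] 0.63 [456.6 -81.3  82. ]
shoe_1 [444.3  31.1] 0.59 [604.1 192.8  82. ]
cover_1 [294.7 278.9] 0.91 [457.7 -77.8  60. ]
cover_1 [433.5 282.2] 0.78 [633.8 -83.1  60. ]
cover_1 [430.8  34.6] 0.65 [599.6 195.2  60. ]
cover_1 [274.8  76. ] 0.61 [445.2 158.3  60. ]
[270.  66.] 0.86 ((266.7279357910156, 69.91273498535156), (141.9403076171875, 41.553096771240234), 87.10873413085938)
[285. 254.] 0.71 ((286.2884521484375, 260.94232177734375), (50.990196228027344, 31.574697494506836), 78.69007110595703)
[437.  53.] 0.63 ((437.57427978515625, 52.357032775878906), (106.59477233886719, 45.0040168762207), 87.70938873291016)
[436. 270.] 0.56 ((433.6651916503906, 274.9842834472656), (79.355224609375, 34.13127517700195), 84.5596694946289)
```

View pics/w1.png

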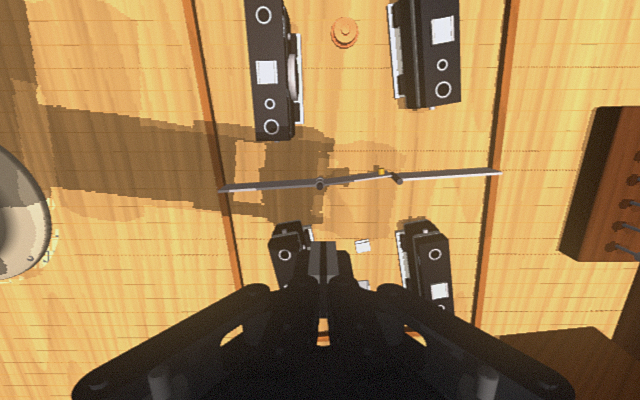

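```bash
cat >> h.py <<'E'
def blob(c,uv,w):
    u,v=map(int,uv);y0=max(v-w,0);x0=max(u-w,0)
    g=c['color'][y0:v+w+1,x0:u+w+1].min(axis=2)
    t,_=cv2.threshold(g.copy(),0,255,cv2.THRESH_OTSU)
    n,l,st,ce=cv2.connectedComponentsWithStats((g>t).astype(np.uint8))
    b=min(range(1,n),key=lambda i:np.hypot(ce[i][0]-(u-x0),ce[i][1]-(v-y0))-st[i][4]**.5)
    return ce[b]+[x0,y0],st[b][4]
E
python3 - <<'E'
from h import *
p=r.get_state();c=r.camera('wrist');t=r.camera('top')
W={1:(266,72),2:(442,30),4:(440,289)};T={1:(291,202),2:(279,150),3:(371,195),4:(368,139)}
for k in T:
    bt,a=blob(t,T[k],5); print(k,'top',bt.round(1),a,atz(ray(t,bt),82).round(1),end=' ')
    if k in W:
        bw,a=blob(c,W[k],16); x,e=tri([ray(t,bt),ray(c,bw,p)])
        print('wr',bw.round(1),a,atz(ray(c,bw,p),82).round(1),'tri',x.round(1),np.round(e,1))
E
```

```text
1 top [290.4 201.7] 38 [439.1 158.8  82. ] wr [267.7  69.9] 480 [440.9 159.5  82. ] tri [439.9 159.6  76.9] [0.5 0.5]
2 top [278.8 150.2] 37 [599.6 193.   82. ] wr [444.5  28. ] 553 [602.3 193.9  82. ] tri [597.4 191.6  93.1] [0.9 0.9]
3 top [369.8 194.9] 39 [455.  -81.6  82. ] 4 top [368.8 138.8] 24 [630.8 -85.5  82. ] wr [440.3 290.1] 241 [632.2 -80.2  82. ] tri [634.7 -86.3  73.5] [1.5 1.5]
```

```bash
python3 - <<'E'
from h import *
t=r.camera('top');p=r.get_state();c=r.camera('wrist')
D={1:[(152,409),(297,404),(264,405)],2:[(105,191),(245,168),(212,174)],3:[(503,390),(644,361),(612,368)],4:[(496,145),(631,117),(601,122)]}
Sx={1:(440,159.3),2:(601,193.5),3:(455,-81),4:(631.5,-82)}
for k in D:
    P=[atz(ray(t,(240+u/4.4-.4,110+v/4.4-.4)),79) for u,v in D[k]]
    d=P[0]-P[1]; print(k,[q[:2].round(1) for q in P],'ang',np.degrees(np.arctan2(-d[0],d[1])).round(1),[np.round((q[:2]-Sx[k])@d[:2]/np.linalg.norm(d[:2]),1) for q in P])
f=lambda u,v:atz(ray(c,(u,v),p),79)[:2].round(1)
print('w1',f(264,15),f(271,127),f(270,104)); print('w2',f(443,89),f(442,65)); print('w3',f(285,255));print('w4',f(435,254))
E
```

```text
1 [array([437.8, 208. ]), array([439.3, 108.5]), array([439.1, 131.2])] ang 0.9 [np.float64(48.8), np.float64(-50.8), np.float64(-28.1)]
2 [array([592.2, 240.3]), array([607. , 142.3]), array([603.1, 165.5])] ang 8.6 [np.float64(47.6), np.float64(-51.5), np.float64(-28.1)]
3 [array([446.3, -33.4]), array([ 464.6, -131.5]), array([ 460.2, -109.2])] ang 10.6 [np.float64(48.4), np.float64(-51.4), np.float64(-28.6)]
4 [array([620.5, -34.3]), array([ 639.1, -130.3]), array([ 635.8, -108.9])] ang 11.0 [np.float64(48.9), np.float64(-48.9), np.float64(-27.3)]
w1 [440.1 203.8] [440.7 106. ] [441.  127.9]
w2 [609.  140.8] [605.5 161.9]
w3 [448.4 -37.1]
w4 [621.3 -36.5]
```

Emit:
move_arm([
  [-5.4,-14.7,12.3],
  [-5.4,-14.7,12.3],
  [-5.4,-14.7,12.3],
  [-5.4,-14.7,12.3],
  [-5.4,-14.7,12.3],
], spin=[0,0,0,0,0], hand=[0,0,0,0,0])

```text
time_s: 2.82
ee_pos: [439.9, 190.9, 130.7]
ee_rot: [3.141, -0.001, -0.003]
contact_force: [0.7, -0.0, 0.1]
width: 0.002
```

```bash
python3 - <<'E'
from h import *
p=r.get_state();c=r.camera('wrist');save(c,'w2');print(p['ee_pos'],p['contact_force'])
E
```

```text
[439.9195438  190.90829341 130.7174131 ] [ 0.70187418 -0.04504375  0.07244236]
```

View pics/w2.png

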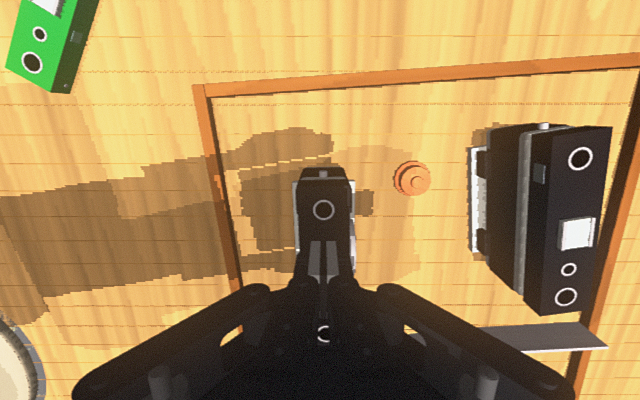

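Emit:
move_arm([
  [0,-0.3,2.4],
  [0,-0.3,2.6],
  [0,-0.3,2.7],
  [0,-0.3,2.8],
  [0,-0.3,2.9],
], spin=[0,0,0,0,0], hand=[0,0,0,0,0])

```text
time_s: 3.5
ee_pos: [439.8, 194.4, 101.8]
ee_rot: [-3.141, -0.001, -0.003]
contact_force: [0.5, 0.0, -0.7]
width: 0.001
```

Emit:
move_arm([
  [0,0,0.06],
  [0,0,0.1],
  [0,0,0.13],
  [0,0,0.16],
  [0,0,0.16],
], spin=[0,0,0,0,0], hand=[0,0,0,0,0])

```text
time_s: 4.12
ee_pos: [439.5, 194.5, 100.0]
ee_rot: [-3.142, -0.0, -0.002]
contact_force: [-1.2, -0.3, 4.9]
width: 0.0
```

Emit:
move_arm([
  [0,0,-1.5],
  [15.6,-3.3,-1.5],
  [15.6,-3.3,-1.5],
  [15.6,-3.3,-1.5],
  [15.6,-3.3,-0.5],
], spin=[0,0,0,0,0], hand=[0,0,0,0,0])

```text
time_s: 4.75
ee_pos: [597.4, 227.2, 105.3]
ee_rot: [-3.141, -0.003, -0.003]
contact_force: [-0.1, 0.4, -0.4]
width: -0.003
```

Emit:
move_arm([
  [0,0,0.2],
  [0,0,0.35],
  [0,0,0.4],
  [0,0,0.45],
  [0,0,0.5],
], spin=[0,0,0,0,0], hand=[0,0,0,0,0])

```text
time_s: 5.38
ee_pos: [595.1, 227.0, 102.0]
ee_rot: [3.141, -0.001, -0.002]
contact_force: [-5.8, -2.1, 14.0]
width: -0.001
```

Emit:
move_arm([
  [0,0,-1.5],
  [0.5,3.4,-1.5],
  [1.0,6.9,-1.5],
  [1.0,6.9,-1.5],
  [1.0,6.9,-0.7],
], spin=[0,0,0,0,0], hand=[0,0,0,0,0])

```text
time_s: 6.0
ee_pos: [605.5, 158.7, 107.4]
ee_rot: [-3.141, -0.002, -0.002]
contact_force: [-0.3, 0.8, 0.4]
width: 0.004
```

```bash
python3 - <<'E'
from h import *
p=r.get_state();print(p['ee_pos'],p['contact_force']);c=r.camera('wrist');save(c,'w3');t=r.camera('top')
im=cv2.resize(t['color'][110:245,240:420],None,fx=4.4,fy=4.4,interpolation=cv2.INTER_CUBIC); cv2.imwrite('pics/crop3.png',im[:,:,::-1])
E
```

```text
[605.52301141 158.68058594 107.42857159] [-0.32683388  0.75509202  0.44654414]
```

View pics/w3.png

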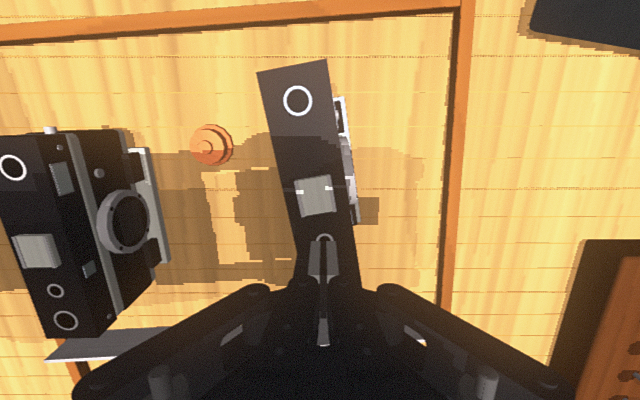

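The tips stand over cover_2's right end; its shoe is at (316,196) and its left dial at (297,100). I'll press this end lightly.

Emit:
move_arm([
  [0,0,0.3],
  [0,0,0.45],
  [0,0,0.52],
  [0,0,0.56],
  [0,0,0.56],
], spin=[0,0,0,0,0], hand=[0,0,0,0,0])

```text
time_s: 6.72
ee_pos: [605.5, 158.6, 102.1]
ee_rot: [-3.141, -0.001, -0.002]
contact_force: [-2.6, 2.0, 6.9]
width: -0.002
```

```bash
python3 - <<'E'
from h import *
p=r.get_state();print(p['ee_pos'],p['contact_force']);c=r.camera('wrist');save(c,'w4')
for k in ['w3','w4']:
    im=cv2.imread(f'pics/{k}.png')[40:240,220:400]; cv2.imwrite(f'pics/{k}c.png',cv2.resize(im,None,fx=2.2,fy=2.2))
a=cv2.imread('pics/w3c.png');b=cv2.imread('pics/w4c.png');cv2.imwrite('pics/cmp.png',np.hstack([a,b]))
E
```

```text
[605.46297669 158.58506868 102.06439672] [-2.60784899  1.96194681  6.92058016]
```

View pics/cmp.png

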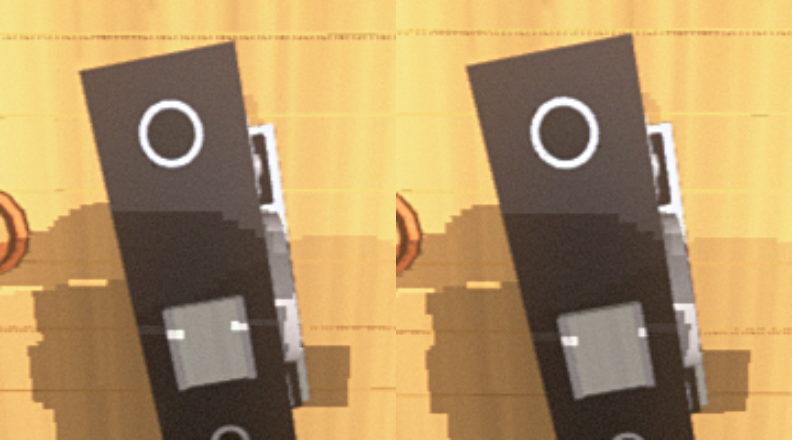

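Cover_2 stops 2 mm above its seated height at both ends, and in the picture its far end rises, so it's the one that rocks. I'll lift off and refine the shoe position.

Emit:
move_arm([
  [0,0,-0.6],
  [0,0,-1.5],
  [0,0,-1.5],
  [0,0,-1.5],
  [0,0,-1.5],
], spin=[0,0,0,0,0], hand=[0,0,0,0,0])

```text
time_s: 7.4
ee_pos: [605.3, 158.1, 115.8]
ee_rot: [3.142, 0.001, -0.003]
contact_force: [0.8, 0.3, 0.0]
width: 0.003
```

```bash
python3 - <<'E'
from h import *
p=r.get_state();c=r.camera('wrist');save(c,'w5');print(p['ee_pos'],p['contact_force'])
for d in r.spot_point('shoe_1',c): print(np.round(d['position'],1),round(d['p'],2),atz(ray(c,d['position'],p),85.5).round(1))
# shoe by gray polygon around: show crop
for uv in [(310,190),(316,196),(322,200)]: print(c['color'][uv[1],uv[0]])
g=cv2.cvtColor(c['color'],cv2.COLOR_RGB2GRAY)[150:240,270:370]
cv2.imwrite('pics/w5c.png',cv2.resize(c['color'][150:240,270:370][:,:,::-1],None,fx=6,fy=6,interpolation=cv2.INTER_NEAREST))
E
```

```text
[605.27981971 158.06178091 115.78359563] [0.76468497 0.2951587  0.01744672]
[ 47.7 241.9] 0.94 [445.2 163.   85.5]
[310.7 188.2] 0.92 [598.4 194.8  85.5]
[153 146 138]
[158 151 141]
[154 149 137]
```

View pics/w5c.png

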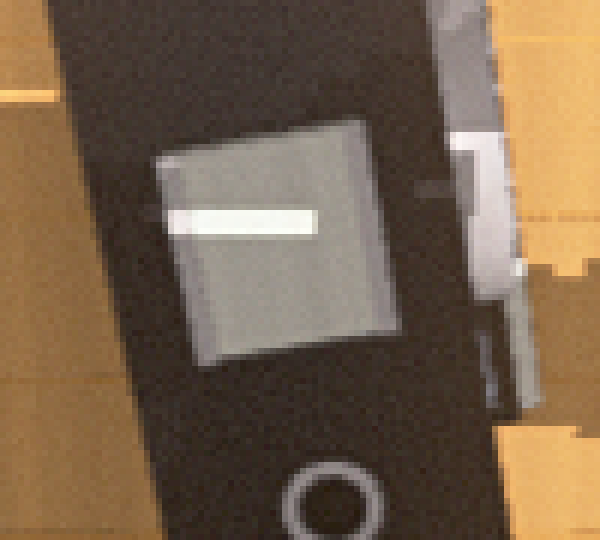

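Emit:
move_arm([
  [-0.4,-3.5,0],
  [-0.4,-3.5,0],
  [-0.4,-3.5,0.5],
  [-0.4,-3.5,0.7],
  [-0.4,-3.5,0.7],
], spin=[0,0,0,0,0], hand=[0,0,0,0,0])

```text
time_s: 8.12
ee_pos: [601.5, 192.5, 108.8]
ee_rot: [3.142, 0.001, -0.003]
contact_force: [-0.5, 0.8, -0.1]
width: 0.003
```

Emit:
move_arm([
  [0,-0.1,0.15],
  [0,-0.1,0.2],
  [0,-0.1,0.25],
  [0,-0.1,0.3],
  [0,-0.1,0.3],
], spin=[0,0,0,0,0], hand=[0,0,0,0,0])

```text
time_s: 8.75
ee_pos: [601.8, 194.0, 107.5]
ee_rot: [3.141, -0.001, -0.002]
contact_force: [-3.0, -2.7, 10.1]
width: 0.002
```

Emit:
move_arm([
  [0,0,0.04],
  [0,0,0.08],
  [0,0,0.12],
  [0,0,0.14],
  [0,0,0.14],
], spin=[0,0,0,0,0], hand=[0,0,0,0,0])

```text
time_s: 9.38
ee_pos: [601.9, 194.0, 106.3]
ee_rot: [3.141, -0.002, -0.002]
contact_force: [-4.1, -1.6, 11.3]
width: 0.002
```

Emit:
move_arm([
  [0,0,0.05],
  [0,0,0.1],
  [0,0,0.15],
  [0,0,0.2],
  [0,0,0.2],
], spin=[0,0,0,0,0], hand=[0,0,0,0,0])

```text
time_s: 10.0
ee_pos: [601.8, 194.0, 104.2]
ee_rot: [3.141, -0.001, -0.002]
contact_force: [-3.9, -1.5, 11.0]
width: 0.001
```

Emit:
move_arm([
  [0,0,0.04],
  [0,0,0.08],
  [0,0,0.08],
  [0,0,0.08],
  [0,0,0.08],
], spin=[0,0,0,0,0], hand=[0,0,0,0,0])

```text
time_s: 10.62
ee_pos: [601.9, 193.9, 104.0]
ee_rot: [3.141, -0.002, -0.002]
contact_force: [-6.1, -3.9, 15.0]
width: -0.0
```

```bash
python3 - <<'E'
from h import *
c=r.camera('wrist');p=r.get_state();save(c,'w6');print(p['ee_pos'],p['contact_force'],p['time_s'])
t=r.camera('scene');b=t['color'][150:290,190:400]
a=cv2.resize(c['color'],None,fx=.62,fy=.62);b=cv2.resize(b,None,fx=1.8,fy=1.8)[:248,:378]
cv2.imwrite('pics/fin.png',np.hstack([a[:248],b])[:,:,::-1])
E
```

```text
[601.85751828 193.95412716 104.05457001] [-5.5676714  -1.71274351 14.30444625] 10.675
```

View pics/fin.png

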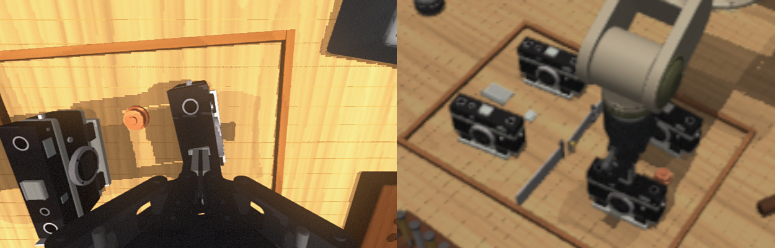

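The tips hold cover_2's shoe, the cover looks level on its camera, and the parts around it haven't moved. Handing in now.

```bash
python3 -c "
from rig import r
print(r.hand_in())"
```

```text
the job is handed in; nothing more can be done
None
```

The loose cover was cover_2, the far one in the left bay. It is now pressed home, and I handed the job in at about 10.7 s with the shut fingertips still pressing on its shoe.

- **Finding it:** Cover_1's left end was firm at its seated height of 78.0 mm under about 5 N. Both ends of cover_2 stopped about 2 mm above that, and its far end rose in the picture. I stopped searching there, so covers 3 and 4 were never touched.
- **Seating it:** Pressed on the shoe, cover_2 slid at 10–11 N from 85.5 mm to 82.0 mm, which is its seated height. It then became firm, with the force rising to 14–15 N and almost no further movement.
- **Final picture:** The cover looked level, and the parts visible in the bays had not moved. I did not look closely at the tools outside the bays.

**Shortcomings:**
- The first press on cover_2's end reached 14 N, more than the light push I intended.
- The final hold has 4–6 N of sideways force.
- I did not press cover_2's ends again after seating it, so "home all round" rests on the height and firmness at the shoe and on the picture.
- The trained networks' shoe points in the top view were up to about 15 mm off in position, so I used the silver shoe patches themselves.

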